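# Stand the orange temperature logger in the open well of the block bath

### The job

Take the temperature logger with the orange head out of the white rack and stand it, stem down, in the one empty wide well of the block bath, lowering it in your grip until its black collar is down on the block before you let go. Do not drop it in, and leave the blue and grey loggers undisturbed in the rack.

Things in the scene. Friction and masses are not known exactly. Their poses are not given: they have to be found in the camera images.
- logger_orange: Logger to move, upright in the rack, 126 mm tall, 0.13-0.25 kg: steel stem 16 mm thick, 60 mm long, tapered tip; black collar 56 mm wide, 6 mm thick; round orange head 34 mm wide, 60 mm tall (66 to 126 mm above the origin; grip its upper half). Origin: stem tip, on the axis; z up to the head. At the start the collar rests on the rack, origin 12 mm above the bench; lift 60 mm to free it.
- logger_blue: Same logger with a blue head, a bystander; origin and axes as for the orange one. The three stand loosely, in any order, in the 26 mm holes of a fixed white plastic rack, 80 x 255 mm and 72 mm tall, in a straight row along the rack's length, 85 mm apart.
- logger_grey: Same logger with a grey head, a bystander, in another hole of the same rack; origin and axes as for the orange one.
- well_mouth (a point): Centre of the empty well's mouth, z up, 90 mm above the bench, level with the top of its aluminium block (96 x 74 mm in x, y). Well: vertical, 32 mm wide, 66 mm deep. Seated, the logger's origin is 60 mm below it. Two more blocks beside it along y, 78 mm apart, any order: one with 11 mm bores, one with a blue cap 12 mm high. All in a fixed white housing 125 x 270 mm, 60 mm tall, grey strip at -x.
Things that resemble listed ones, but are neither listed nor needed, are in the scene too. What is shaped like the logger_orange but green or yellow is not meant.

How it is judged:
By the outcome, as a careful person would: the job done as asked, in the order asked, and still so for the second after the job is handed in, with the robot touching nothing.
It also fails if it takes over 48 s, if anything falls off the work surface, if the arm or the gripper's body presses on something with over 40 N, if the wrist force passes 120 N, or if a joint passes its speed limit or range.

### The arm

A 6-joint arm with a two-finger parallel gripper is mounted at the origin on the work surface. World frame = base frame: x ahead of the robot, y to its left, z up, the work surface at z = 0. Lengths are in m, angles in rad, forces in N, time in s.
With the tool pointing down it reaches from about 0.3 to 0.875 m from the base axis. Payload 6.4 kg.
Tool frame: the origin (TCP) lies at the very end of the fingers, on their centre line; the grasp point (between the pads) lies grip_point_offset behind it (grip_point_offset is the distance from the TCP to the grasp point, in m); y points along the fingers, x is the direction in which the jaws open and shut, and the axes are right-handed (so a half turn about y gives the same grasp; the last joint's range is limited). The gripper opens to 85 mm and grips with 20 to 120 N. Pads are 22 mm wide; open, the fingers measure 114 mm over their backs; the gripper's body (76 mm by 85 mm) begins 54 mm behind the grasp point. The pads swing forward as they close: fully open they stand 13 mm farther back than shut.
Start: joints at [-1.547, 0.181, 1.607, -0, 1.354, -0.206], TCP at [0.131, -0.56, 0.231] pointing down, gripper open.
Joint ranges: [-2.99, 2.99], [-0.89, 2.07], [0.3, 2.58], [-1.14, 4.28], [0, 2.63], [-3.12, 3.12]. Speed limits (rad/s): [2.57, 2.57, 3.01, 3.14, 3.14, 3.14].

### API

Orientations are given as a unit quaternion [w, x, y, z].
In Python, from bench import get_obs, camera, camera_model, hand_in, grip_point_offset gives the robot as it stands.
- The arm moves only by the shell command python3 -m jog 'ROWS'. ROWS is JSON, a list of rows, each a list of 7 numbers: the shift along the tool's x, y, z in mm, then the turn, a rotation vector about the tool's x, y, z in degrees, then the gripper's target within -1 to 1 (shut at 1, half-way at 0, fully open at -1). In form: [[x, y, z, ax, ay, az, grip], ...]. A call has 1 to 8 rows; each row shifts and turns the commanded pose from where the row before left it, along the tool's axes as they then stand; what a row does not reach is not made up. A row lasts 1/12 s, in which the tool goes at most 41.7 mm and 7.16 degrees, less where a joint would pass 70% of its speed; a pose out of reach is approached as far as the arm can. A call is refused whole if a number of a shift passes 41.7 or a number of a turn 7.16, either way. A call with a gripper value outside its range is refused whole. The fingers move at their own pace and stop on an object; the grip force is fixed at half the most. Time passes only in rows, so rows that do not move let the fingers close. It gives the time, the measured TCP pose, the force and the opening at its end, in the units of the state.
- get_obs(): the state, without advancing time (a new reading comes with each control period).
- camera(name): name is "side" or "top" or "wrist"; returns the picture (400x640x3 uint8, blue, green, red); there is no depth.
- camera_model(name): a dict with "K" (3x3 intrinsics, pixels), "pose" (4x4, takes a point from camera to world coordinates). Camera axes: x right, y down, z forward; pixel columns grow to the right and rows downward; lengths in m; the calibration is good to about 2 mm. A picture is of the moment at which its call begins: read the wrist's pose just before it. camera_model takes no time and is no camera call; for the wrist camera it gives the pose at the moment of the call.
- hand_in(): hands the job in, once; it reports no verdict.
The state is a dict: "time_s": time; "q": joint angles; "dq": joint speeds; "joint_efforts": joint torques, N m; "eef_pos": TCP position; "eef_rot": TCP orientation; "wrist_force": force on the tool from outside, world axes, zero at the start; "torque": the same for the moment, N m; "opening": opening from 0.0 (shut) to 1.0 (fully open).
Only numpy, scipy, OpenCV 4.12 (cv2) and the standard library are available. Lean on these libraries where they do the work, as an engineer would, in place of code of your own. Each camera call takes 0.05 s, during which the arm holds its last target.

## Working session

There is one attempt and no reset: what is moved stays moved. The work goes in short steps, Python scripts to look and compute and a shell command to move; the robot and the scene stay as the last step left them, time stands still between calls to the robot, and variables do not carry over. Pictures are saved under pics/ and viewed, and the job is handed in when it is done.

```bash
ls; mkdir -p pics; python3 - <<'E'
from bench import *
import bench,cv2
o=get_obs(); print(o); print(grip_point_offset)
for n in("side","top","wrist"):
    m=camera_model(n); print(n,m)
    cv2.imwrite(f"pics/{n}0.png",camera(n))
E
```

```text
pics
{'time_s': 0.0, 'q': array([-1.54731115e+00,  1.81528720e-01,  1.60802724e+00, -3.20635108e-05,
        1.35378844e+00, -2.06263548e-01]), 'dq': array([-4.12803465e-05,  4.03690361e-04,  6.17406374e-04,  1.26850692e-03,
       -7.16507354e-04, -4.64396496e-04]), 'joint_efforts': array([ 6.37211269e-04, -4.44868577e+01, -3.51333046e+01, -2.04191241e-05,
        9.05719469e-03, -3.29674293e-06]), 'eef_pos': array([ 0.13096049, -0.55931298,  0.23038178]), 'eef_rot': array([ 0.55448584, -0.55354785,  0.43979622, -0.43898692]), 'wrist_force': array([ 0.40441477, -0.46293475,  0.12772621]), 'torque': array([ 0.00109049, -0.02014575, -0.02240511]), 'opening': 0.9975822187705214}
0.0187
side {'K': array([[487.63073499,   0.        , 325.19000204],
       [  0.        , 487.63073499, 207.14603744],
       [  0.        ,   0.        ,   1.        ]]), 'pose': array([[ 0.98000155, -0.135762  ,  0.14548417,  0.4417949 ],
       [-0.1984674 , -0.71980127,  0.66520435, -0.59601631],
       [ 0.01441021, -0.68077516, -0.73235069,  0.76597667],
       [ 0.        ,  0.        ,  0.        ,  1.
[... 248 characters left out ...]
      3.61735679e-01],
       [-9.99485333e-01, -6.55713683e-03, -3.14018084e-02,
         3.04321088e-02],
       [ 3.20749659e-02, -1.88530104e-01, -9.81543477e-01,
         1.19164403e+00],
       [ 0.00000000e+00,  0.00000000e+00,  0.00000000e+00,
         1.00000000e+00]])}
wrist {'K': array([[283.02044296,   0.        , 320.42574546],
       [  0.        , 283.02044296, 197.72434771],
       [  0.        ,   0.        ,   1.        ]]), 'pose': array([[ 0.22683138, -0.93291457, -0.27967468,  0.20276096],
       [-0.9739314 , -0.21794706, -0.06290242, -0.5431852 ],
       [-0.00227169,  0.28665219, -0.95803203,  0.37366327],
       [ 0.        ,  0.        ,  0.        ,  1.        ]])}
```

View pics/side0.png

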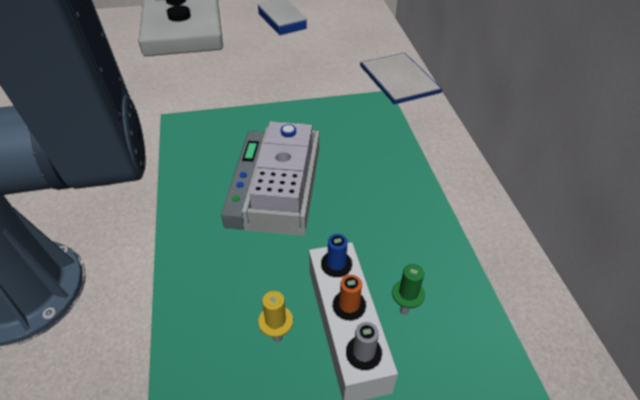

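View pics/top0.png

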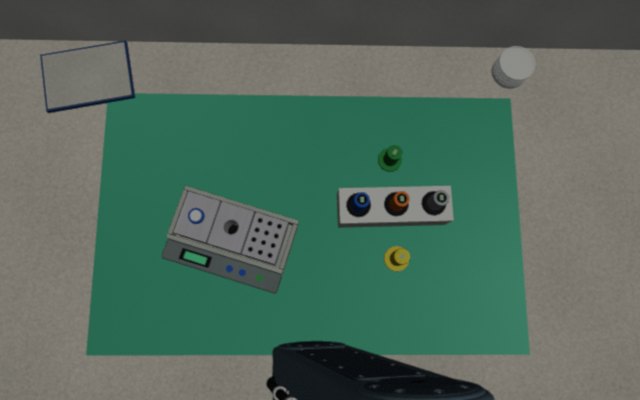

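View pics/wrist0.png

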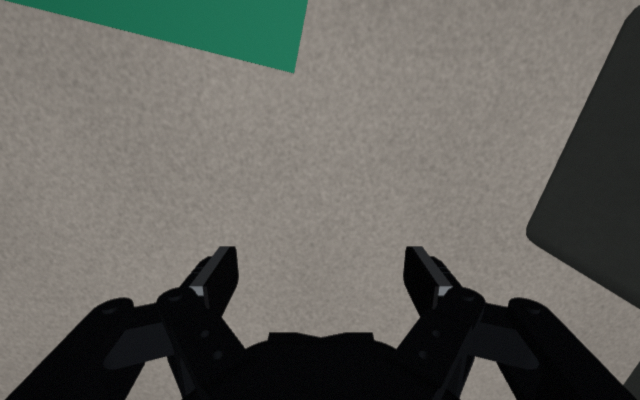

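Side view: orange head top is around (351,282), between blue (337,240) and grey (366,331), with the well mouth at (283,156). Top view: orange is around (400,200) and the well around (231,227). I'll enlarge both.

```bash
python3 - <<'E'
import cv2,numpy as np
def crop(f,x,y,w,h,s,o):
    i=cv2.imread(f"pics/{f}.png")[y:y+h,x:x+w]
    return cv2.resize(i,None,fx=s,fy=s,interpolation=cv2.INTER_CUBIC)
a=crop("side0",310,230,90,90,5,0);b=crop("top0",360,170,70,90,5,0)
cv2.imwrite("pics/c1.png",np.hstack([a,b]))
a=crop("side0",245,125,80,80,5,0);b=crop("top0",195,190,80,80,5,0)
cv2.imwrite("pics/c2.png",np.hstack([a,b]))
E
```

```text
(no output)
```

View pics/c1.png

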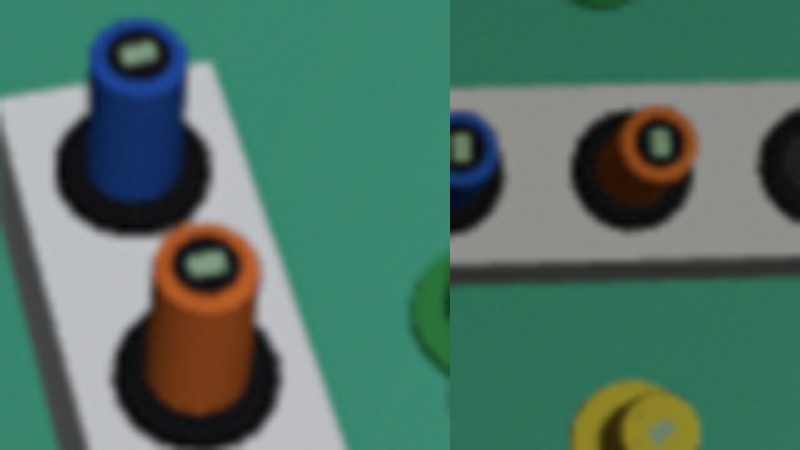

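View pics/c2.png

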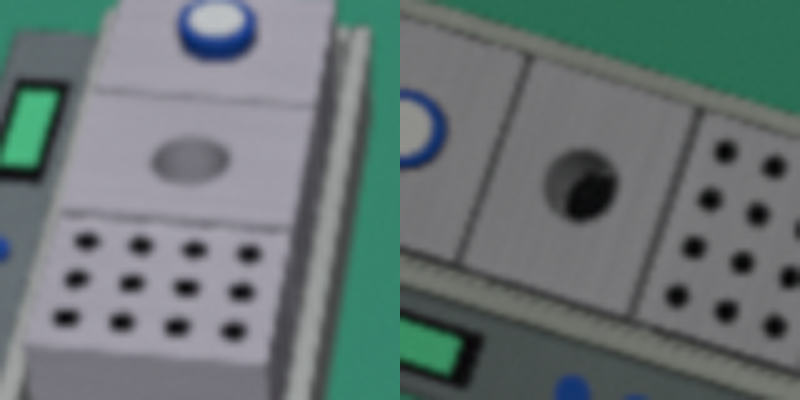

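Orange head-top centre: side (351.0,282.4), top (401.4,198.6). Well mouth: side (282.6,156.6), top (230.8,226.8). Collar centre in the top view is (396.2,203.6). Next I triangulate these.

```bash
cat > h.py <<'E'
import numpy as np,cv2
from bench import *
from scipy.spatial.transform import Rotation as R
def ray(m,p):
    d=np.linalg.inv(m["K"])@[p[0],p[1],1]; d=m["pose"][:3,:3]@d
    return m["pose"][:3,3],d/np.linalg.norm(d)
def tri(obs):
    A=0;b=0;rs=[ray(m,p) for m,p in obs]
    for o,d in rs:
        P=np.eye(3)-np.outer(d,d);A=A+P;b=b+P@o
    X=np.linalg.solve(A,b)
    return X,[float(np.linalg.norm((np.eye(3)-np.outer(d,d))@(X-o))) for o,d in rs]
def atz(m,p,z):
    o,d=ray(m,p);return o+d*(z-o[2])/d[2]
def toolR(o): 
    w,x,y,z=o["eef_rot"]; return R.from_quat([x,y,z,w])
E
python3 - <<'E'
from h import *
s=camera_model("side");t=camera_model("top")
print("head",tri([(s,(351,282.4)),(t,(401.4,198.6))]))
print("well",tri([(s,(282.6,156.6)),(t,(230.8,226.8))]))
print("collar",atz(t,(396.2,203.6),.078)[:2],atz(s,(310+19.7*2-.4,230+74.4-.4),.078))
print("head at .138",atz(t,(401.4,198.6),.138),atz(s,(351,282.4),.138))
print("well at .09",atz(t,(230.8,226.8),.09),atz(s,(282.6,156.6),.09))
# rack corners in top (top face z=.072): 
for p in [(338.5,188),(451.5,186),(453.5,221),(339,224)]: print(atz(t,p,.072))
# block corners top: crop(530,57),(700,107),(632,318),(460,262) 
for c in [(530,57),(700,107),(632,318),(460,262)]: print(atz(t,(195+(c[0]-400)/5-.4,190+c[1]/5-.4),.09))
print(toolR(get_obs()).as_matrix().round(4))
E
```

```text
head (array([ 0.57250017, -0.18986157,  0.1406885 ]), [0.001109505168570859, 0.0011095051685708322])
well (array([0.51667098, 0.17454215, 0.09112549]), [0.0004018098804057184, 0.0004018098804055084])
collar [ 0.57237378 -0.19084958] [ 0.57383287 -0.18924024  0.078     ]
head at .138 [ 0.57190518 -0.19036447  0.138     ] [ 0.5742008  -0.18798621  0.138     ]
well at .09 [0.51642343 0.17467066 0.09      ] [0.51720046 0.17590417 0.09      ]
[ 0.60848095 -0.06214917  0.072     ]
[ 0.61508856 -0.31983255  0.072     ]
[ 0.53459489 -0.32024631  0.072     ]
[ 0.52644723 -0.06254083  0.072     ]
[0.57337184 0.19870115 0.09      ]
[0.55157396 0.12388672 0.09      ]
[0.45919461 0.15103136 0.09      ]
[0.48308269 0.22561959 0.09      ]
[[ 2.278e-01 -0.000e+00  9.737e-01]
 [-9.737e-01  1.300e-03  2.278e-01]
 [-1.300e-03 -1.000e+00  3.000e-04]]
```

Orange axis is about (0.573,-0.190), with the head top at about 0.139. The well is at about (0.517,0.175), z 0.090. Both rays agree to about 1 mm. I'll grip across the rack (tool x along world x), which needs a tool-y turn of -76.8°.

```bash
python3 -m jog '[[0,0,0,0,-7,0,-1],[0,0,0,0,-7,0,-1],[0,0,0,0,-7,0,-1],[0,0,0,0,-7,0,-1],[0,0,0,0,-7,0,-1],[0,0,0,0,-7,0,-1],[0,0,0,0,-7,0,-1],[0,0,0,0,-7,0,-1]]'
python3 -m jog '[[0,0,0,0,-7,0,-1],[0,0,0,0,-7,0,-1],[0,0,0,0,-6.8,0,-1],[24,0,18,0,0,0,-1],[24,0,18,0,0,0,-1],[24,0,18,0,0,0,-1],[24,0,18,0,0,0,-1],[24,0,18,0,0,0,-1]]'
python3 -m jog '[[24,0,18,0,0,0,-1],[24,0,18,0,0,0,-1],[24,0,18,0,0,0,-1],[24,0,18,0,0,0,-1],[24,0,18,0,0,0,-1],[24,0,18,0,0,0,-1],[24,0,18,0,0,0,-1],[0,0,0,0,0,0,-1]]'
python3 - <<'E'
from h import *
o=get_obs();print(o["time_s"],o["eef_pos"],o["q"],toolR(o).as_matrix().round(3))
m=camera_model("wrist");i=camera("wrist");cv2.imwrite("pics/w1.png",i)
np.savez("w1.npz",**m)
E
```

```text
time_s: 0.82
eef_pos: [0.131, -0.5597, 0.2309]
eef_rot: [0.696, -0.696, 0.126, -0.126]
wrist_force: [0.6, 0.3, 0.4]
opening: 0.999
time_s: 1.48
eef_pos: [0.2519, -0.4688, 0.231]
eef_rot: [0.707, -0.707, 0.0, -0.0]
wrist_force: [-0.3, -0.3, 0.3]
opening: 1.001
time_s: 2.15
eef_pos: [0.4223, -0.3407, 0.2311]
eef_rot: [0.708, -0.707, -0.002, 0.001]
wrist_force: [-0.1, -0.2, 0.3]
opening: 0.999
2.15 [ 0.42225479 -0.34067088  0.23106541] [-0.89900907  0.10868208  1.68901527  0.00217058  1.34438851 -0.90300425] [[ 1.     0.001 -0.004]
 [ 0.004  0.002  1.   ]
 [ 0.001 -1.     0.002]]
```

View pics/w1.png

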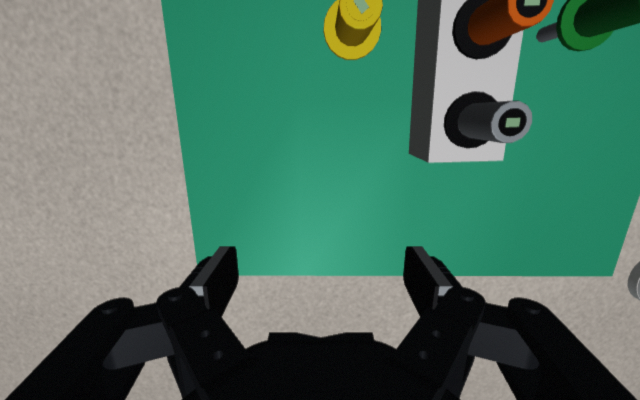

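Wrist view shows the orange head top at the upper edge, around (532,3), with grey below it at (513,122) and green to its right. I'll move on and look again from a closer spot.

```bash
python3 -m jog '[[25,0,12,0,0,0,-1],[25,0,12,0,0,0,-1],[25,0,12,0,0,0,-1],[25,0,12,0,0,0,-1],[25,0,12,0,0,0,-1],[25,0,10,0,0,0,-1],[0,0,0,0,0,0,-1]]'
python3 - <<'E'
from h import *
s=camera_model("side");t=camera_model("top")
print("green",tri([(s,(413,271)),(t,(395,152))]));print("yel",tri([(s,(273,298)),(t,(401.5,256))]))
o=get_obs();print(o["time_s"],o["eef_pos"])
m=camera_model("wrist");i=camera("wrist");cv2.imwrite("pics/w2.png",i)
np.savez("w2.npz",**m)
E
```

```text
time_s: 2.78
eef_pos: [0.5717, -0.273, 0.2308]
eef_rot: [0.707, -0.707, -0.001, 0.0]
wrist_force: [-0.1, 0.7, 0.2]
opening: 1.001
green (array([ 0.67704894, -0.18119588,  0.13119047]), [0.0005054192993912906, 0.0005054192993911745])
yel (array([ 0.4520056 , -0.18817703,  0.13021162]), [0.0010963992021148406, 0.0010963992021149045])
2.7833 [ 0.5717133  -0.27295105  0.23083784]
```

View pics/w2.png

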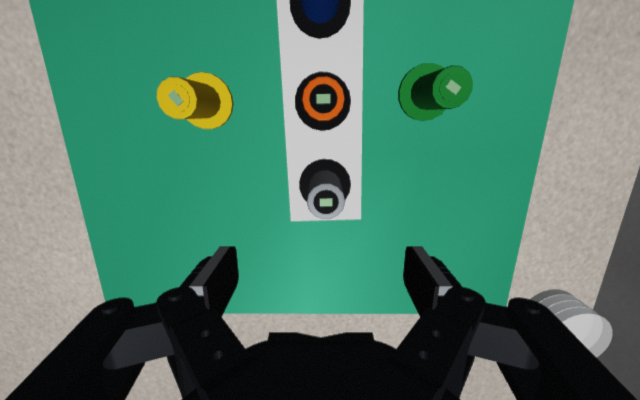

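Orange head top is at (323,98), almost concentric with its collar, so the wrist camera looks straight down its axis. I'll triangulate with this view added, and check grey at (326,202) as well.

```bash
python3 - <<'E'
from h import *
s=camera_model("side");t=camera_model("top");w=dict(np.load("w2.npz"))
i=cv2.imread("pics/w2.png");cv2.imwrite("pics/w2c.png",cv2.resize(i[50:150,260:390],None,fx=6,fy=6,interpolation=cv2.INTER_CUBIC))
print(tri([(s,(351,282.4)),(t,(401.4,198.6)),(w,(323,98))]))
print(tri([(s,(351,282.4)),(w,(323,98))]))
print("w at .138",atz(w,(323,98),.138),"collar",atz(w,(322.5,100),.078))
print("w grey",atz(w,(326,202),.138))
E
```

```text
(array([ 0.57322119, -0.18933597,  0.13986344]), [0.0005764694763934952, 0.0017937108729929687, 0.0012650027051917987])
(array([ 0.57417178, -0.18859988,  0.13886405]), [0.00016182964940888235, 0.00016182964940876662])
w at .138 [ 0.57433313 -0.18860878  0.138     ] collar [ 0.57439683 -0.18751415  0.078     ]
w grey [ 0.57723035 -0.27445785  0.138     ]
```

View pics/w2c.png

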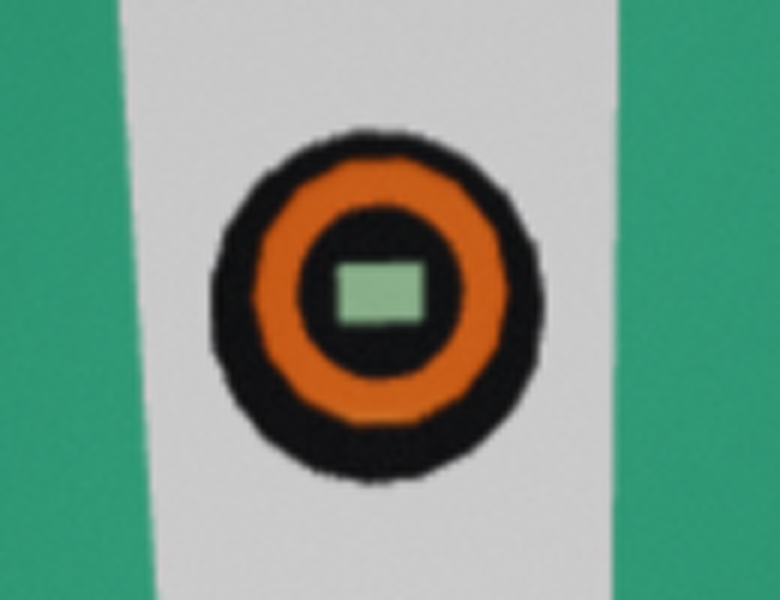

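Axis is at (0.574,-0.1885), head top 0.139. I go above it, then down to TCP z of about 0.104 so the grasp point sits at about 0.122.

```bash
python3 -m jog '[[2,0,28,0,0,0,-1],[0,0,28,0,0,0,-1],[0,0,28,0,0,0,-1],[0,0,0,0,0,0,-1],[0,25,0,0,0,0,-1],[0,25,0,0,0,0,-1],[0,0,0,0,0,0,-1]]'
python3 - <<'E'
from h import *
o=get_obs();print(o["time_s"],o["eef_pos"],o["wrist_force"])
cv2.imwrite("pics/w3.png",np.vstack([camera("wrist")])); cv2.imwrite("pics/s3.png",camera("side"))
E
```

```text
time_s: 3.42
eef_pos: [0.5673, -0.19, 0.1762]
eef_rot: [0.708, -0.706, 0.003, 0.002]
wrist_force: [-0.7, 1.3, -0.8]
opening: 0.999
3.4167 [ 0.56731706 -0.18997391  0.1761877 ] [-0.6636011   1.25948212 -0.76454708]
```

View pics/w3.png

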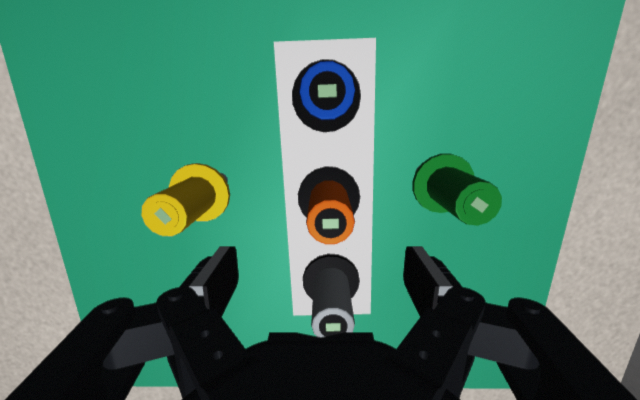

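View pics/s3.png

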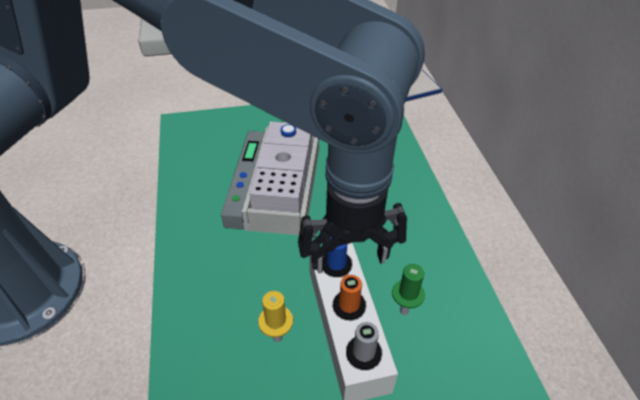

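Side view: fingers straddle the orange head from above, with blue and grey untouched. Wrist view: orange top at (330,222). Measured x is 6 mm short, so I let it settle and check before the final descent.

```bash
python3 -m jog '[[0,0,0,0,0,0,-1],[0,0,0,0,0,0,-1]]'; python3 -c "
from h import *
o=get_obs();print(o['eef_pos'],toolR(o).as_matrix().round(3))"
```

```text
time_s: 3.68
eef_pos: [0.5719, -0.1914, 0.1832]
eef_rot: [-0.707, 0.708, 0.0, 0.001]
wrist_force: [0.4, 0.1, -0.3]
opening: 0.996
[ 0.57186493 -0.19138273  0.18319769] [[ 1.     0.002  0.001]
 [-0.001 -0.001  1.   ]
 [ 0.002 -1.    -0.001]]
```

```bash
python3 -m jog '[[2,12,3,0,0,0,-1],[0,14,0,0,0,0,-1],[0,14,0,0,0,0,-1],[0,14,0,0,0,0,-1],[0,14,0,0,0,0,-1],[0,11,0,0,0,0,-1],[0,0,0,0,0,0,-1],[0,0,0,0,0,0,-1]]'; python3 -c "
from h import *
o=get_obs();print(o['eef_pos'],toolR(o).as_matrix().round(3))
cv2.imwrite('pics/w4.png',camera('wrist'));cv2.imwrite('pics/s4.png',camera('side')[150:400,200:520])"
```

```text
time_s: 4.35
eef_pos: [0.573, -0.1869, 0.1018]
eef_rot: [0.707, -0.707, 0.001, 0.0]
wrist_force: [-0.0, -0.2, 0.9]
opening: 1.003
[ 0.57298986 -0.18689949  0.1017754 ] [[ 1.    -0.001  0.   ]
 [-0.     0.001  1.   ]
 [-0.001 -1.     0.001]]
```

View pics/w4.png

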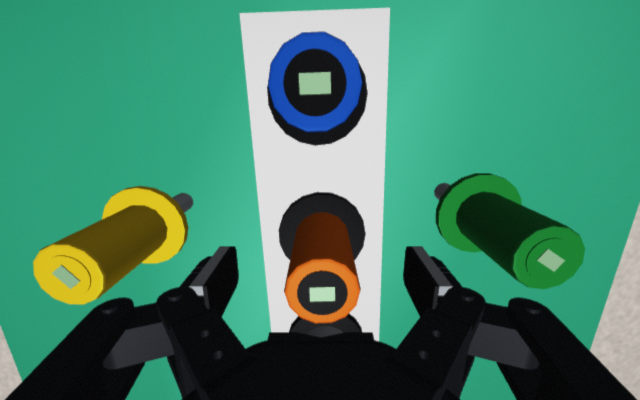

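View pics/s4.png

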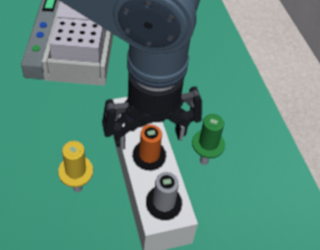

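Orange head (322,292) lies midway between the pads (225 and 418), and the green and yellow heads are clear of the fingers. I close now.

```bash
python3 -m jog '[[0,0,0,0,0,0,1],[0,0,0,0,0,0,1],[0,0,0,0,0,0,1],[0,0,0,0,0,0,1],[0,0,0,0,0,0,1],[0,0,0,0,0,0,1],[0,0,0,0,0,0,1],[0,0,0,0,0,0,1]]'; python3 -m jog '[[0,0,0,0,0,0,1],[0,0,0,0,0,0,1]]'; python3 -c "
from h import *
o=get_obs();print(o['eef_pos'],o['wrist_force'],o['torque'],o['opening'],toolR(o).as_matrix().round(3))
cv2.imwrite('pics/w5.png',camera('wrist'))"
```

```text
time_s: 5.12
eef_pos: [0.5737, -0.1874, 0.1029]
eef_rot: [-0.707, 0.707, 0.0, 0.001]
wrist_force: [0.9, 0.8, 4.7]
opening: 0.382
time_s: 5.28
eef_pos: [0.5737, -0.1874, 0.1029]
eef_rot: [-0.707, 0.707, 0.0, 0.001]
wrist_force: [0.5, 1.6, 5.4]
opening: 0.382
[ 0.57365477 -0.18738095  0.102866  ] [0.50187151 1.58569613 5.41753165] [ 0.10173871  0.02721739 -0.01539119] 0.3824085126662546 [[ 1.     0.001  0.001]
 [-0.001 -0.001  1.   ]
 [ 0.001 -1.    -0.001]]
```

View pics/w5.png

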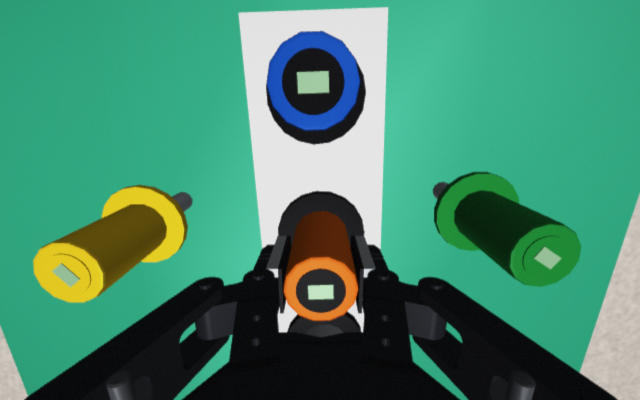

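The grip stopped at about 33 mm opening, on the head, at (320,290). Lift straight up, slowly at first.

```bash
python3 -m jog '[[0,-6,0,0,0,0,1],[0,-10,0,0,0,0,1],[0,-14,0,0,0,0,1],[0,-14,0,0,0,0,1],[0,-14,0,0,0,0,1],[0,-14,0,0,0,0,1],[0,-14,0,0,0,0,1],[0,0,0,0,0,0,1]]'; python3 -c "
from h import *
o=get_obs();print(o['eef_pos'],o['wrist_force'],o['torque'],o['opening'])
cv2.imwrite('pics/s6.png',camera('side'))"
```

```text
time_s: 6.0
eef_pos: [0.5746, -0.1879, 0.1918]
eef_rot: [-0.706, 0.708, 0.001, 0.002]
wrist_force: [0.4, -0.5, -0.6]
opening: 0.387
[ 0.57455914 -0.18790556  0.19178972] [ 0.39812651 -0.50440804 -0.64929358] [-0.01119535 -0.05504485  0.05616949] 0.38681329611210735
```

View pics/s6.png

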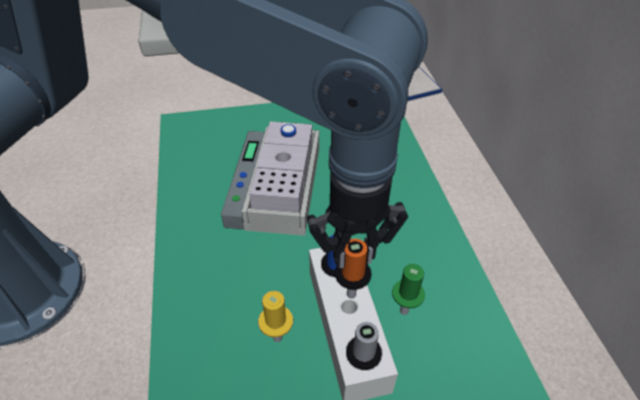

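The stem is clear of the hole at (349,307) and the logger hangs upright in the grip. I keep lifting, then travel above the blue logger.

```bash
python3 -m jog '[[0,-15,0,0,0,0,1],[0,-17,0,0,0,0,1],[0,-17,0,0,0,0,1],[0,-17,0,0,0,0,1],[0,-14,0,0,0,0,1],[0,0,0,0,0,0,1]]'
python3 -m jog '[[-2,0,10,0,0,0,1],[-3,0,20,0,0,0,1],[-3,0,20,0,0,0,1],[-3,0,20,0,0,0,1],[-3,0,20,0,0,0,1],[-3,0,20,0,0,0,1],[-3,0,20,0,0,0,1],[-3,0,20,0,0,0,1]]'
python3 -m jog '[[-3,0,20,0,0,0,1],[-3,0,20,0,0,0,1],[-3,0,20,0,0,0,1],[-3,0,20,0,0,0,1],[-3,0,20,0,0,0,1],[-3,0,10,0,0,0,1],[0,0,0,0,0,0,1],[0,0,0,0,0,0,1]]'
python3 -c "
from h import *
o=get_obs();print(o['eef_pos'],o['wrist_force'],o['torque'],o['opening'],toolR(o).as_matrix().round(3))
m=camera_model('wrist');np.savez('w7.npz',**m);cv2.imwrite('pics/w7.png',camera('wrist'))
cv2.imwrite('pics/s7.png',camera('side'));cv2.imwrite('pics/t7.png',camera('top'))"
```

```text
time_s: 6.55
eef_pos: [0.5741, -0.1877, 0.2705]
eef_rot: [-0.706, 0.708, 0.001, 0.001]
wrist_force: [1.3, -0.5, -0.4]
opening: 0.381
time_s: 7.22
eef_pos: [0.5486, -0.0352, 0.2658]
eef_rot: [0.708, -0.707, 0.001, 0.001]
wrist_force: [0.1, 0.7, -1.0]
opening: 0.385
time_s: 7.88
eef_pos: [0.5316, 0.0731, 0.2672]
eef_rot: [-0.707, 0.707, -0.0, -0.001]
wrist_force: [0.1, 0.4, -1.6]
opening: 0.379
[0.53163226 0.07311893 0.26718532] [ 0.07244813  0.35111939 -1.56885881] [-0.01105883  0.00465326  0.037508  ] 0.378768735714501 [[ 1.    -0.002 -0.001]
 [ 0.001 -0.     1.   ]
 [-0.002 -1.    -0.   ]]
```

View pics/s7.png

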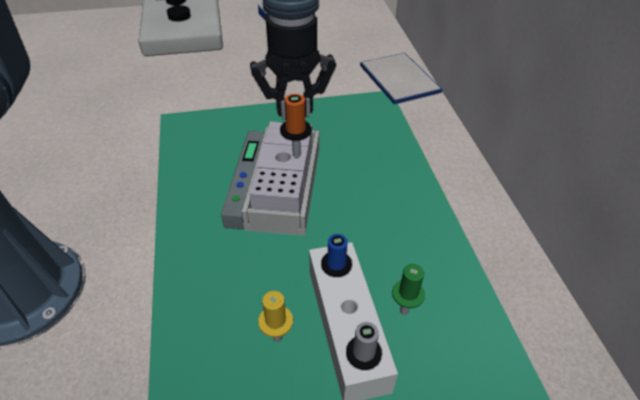

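View pics/w7.png

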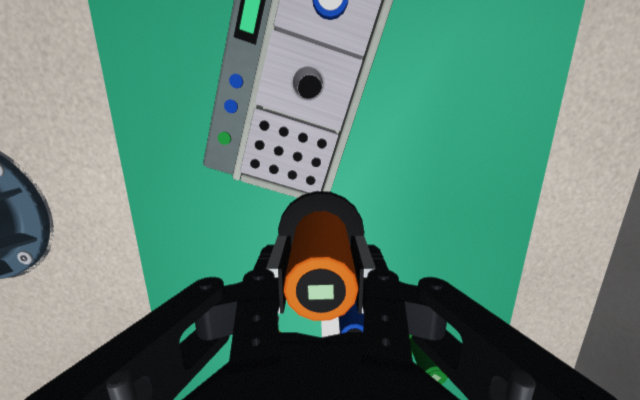

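View pics/t7.png

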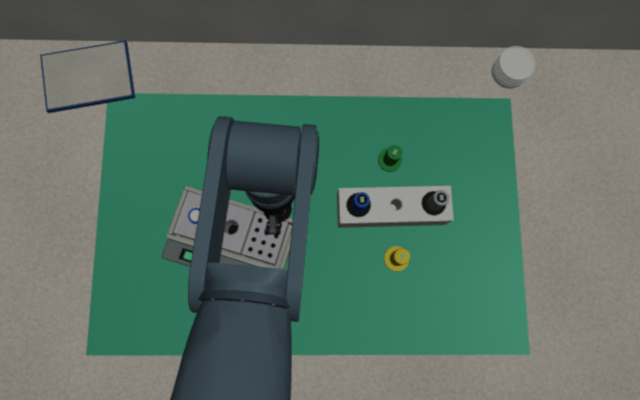

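The well mouth is at (308,84) in the wrist view. The held logger in the side view has its head top at (294,99) and stem tip at about (297,157). Blue and grey are unmoved. I'll zoom in to measure the well mouth and the held tip.

```bash
python3 - <<'E'
import cv2,numpy as np
i=cv2.imread("pics/w7.png");a=cv2.resize(i[50:120,270:350],None,fx=5,fy=5,interpolation=cv2.INTER_CUBIC)
i=cv2.imread("pics/s7.png");b=cv2.resize(i[90:190,260:330],None,fx=5,fy=5,interpolation=cv2.INTER_CUBIC)
c=np.zeros((500,750,3),np.uint8);c[:350,:400]=a;c[:,400:]=b;cv2.imwrite("pics/c7.png",c)
E
```

```text
(no output)
```

View pics/c7.png

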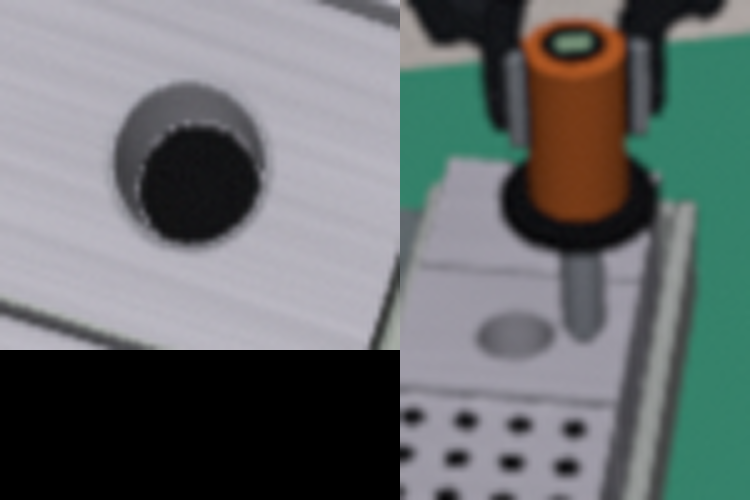

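```bash
python3 - <<'E'
from h import *
s=camera_model("side");t=camera_model("top");w=dict(np.load("w7.npz"))
print(tri([(s,(282.6,156.6)),(t,(230.8,226.8)),(w,(307.6,82.4))]))
print(tri([(s,(282.6,156.6)),(w,(307.6,82.4))]), atz(w,(307.6,82.4),.09))
def proj(m,X):
    p=np.linalg.inv(m["pose"])@np.r_[X,1];p=m["K"]@p[:3];return p[:2]/p[2]
e=get_obs()["eef_pos"];print(e)
for dz,p in((-.0909,(296.4,157.6)),(.0351,(294.2,98.4))):
    X=e+[0,0,dz]; print("pred",proj(s,X),"seen",p,"at z",atz(s,p,X[2])-X)
print("wrist head top pred",proj(w,e+[0,0,.0351]),"collar",proj(w,e+[0,0,.0351-.06]))
E
```

```text
(array([0.51734694, 0.17598224, 0.08953649]), [0.000320350797245285, 0.001491200906707095, 0.0013820949736540644])
(array([0.51778939, 0.17714013, 0.0888302 ]), [0.0004673698970600878, 0.00046736989705996795]) [0.51830401 0.1769554  0.09      ]
[0.53238416 0.07193341 0.26790076]
pred [296.51064862 156.60241568] seen (296.4, 157.6) at z [-6.34029279e-04 -2.67039115e-03  5.55111512e-17]
pred [294.29985505  98.2369182 ] seen (294.2, 98.4) at z [-0.00023188 -0.00042426  0.        ]
wrist head top pred [320.68114321 289.42693858] collar [320.81072057 233.58787597]
```

The held axis matches the TCP within about 1 mm in x and 0.5–2.7 mm in y. Well ≈ (0.5175,0.176,0.090). I go above it and partway down to look, with the tip still above the mouth.

```bash
python3 -m jog '[[-3,0,18,0,0,0,1],[-3,0,18,0,0,0,1],[-3,0,18,0,0,0,1],[-3,0,18,0,0,0,1],[-3,0,18,0,0,0,1],[0,0,14,0,0,0,1],[0,0,0,0,0,0,1],[0,0,0,0,0,0,1]]'
python3 -m jog '[[0,10,0,0,0,0,1],[0,14,0,0,0,0,1],[0,14,0,0,0,0,1],[0,14,0,0,0,0,1],[0,10,0,0,0,0,1],[0,0,0,0,0,0,1],[0,0,0,0,0,0,1],[0,0,0,0,0,0,1]]'
python3 -c "
from h import *
o=get_obs();print(o['eef_pos'],o['wrist_force'],o['torque'],o['opening'],toolR(o).as_matrix().round(3))
i=camera('side');cv2.imwrite('pics/s8.png',cv2.resize(i[80:200,220:350],None,fx=5,fy=5,interpolation=cv2.INTER_CUBIC))
m=camera_model('wrist');np.savez('w8.npz',**m);cv2.imwrite('pics/w8.png',camera('wrist'))"
```

```text
time_s: 8.7
eef_pos: [0.5177, 0.1764, 0.2682]
eef_rot: [-0.707, 0.707, -0.0, 0.0]
wrist_force: [-0.6, 0.3, -2.0]
opening: 0.386
time_s: 9.37
eef_pos: [0.518, 0.1765, 0.2069]
eef_rot: [0.707, -0.707, 0.0, -0.001]
wrist_force: [-0.6, -1.2, -1.1]
opening: 0.38
[0.51800153 0.17649017 0.20691383] [-0.55206843 -1.22110552 -1.11154337] [ 0.02131205 -0.02196107  0.00199381] 0.38043026456542034 [[ 1.     0.001  0.001]
 [-0.001  0.     1.   ]
 [ 0.001 -1.     0.   ]]
```

View pics/s8.png

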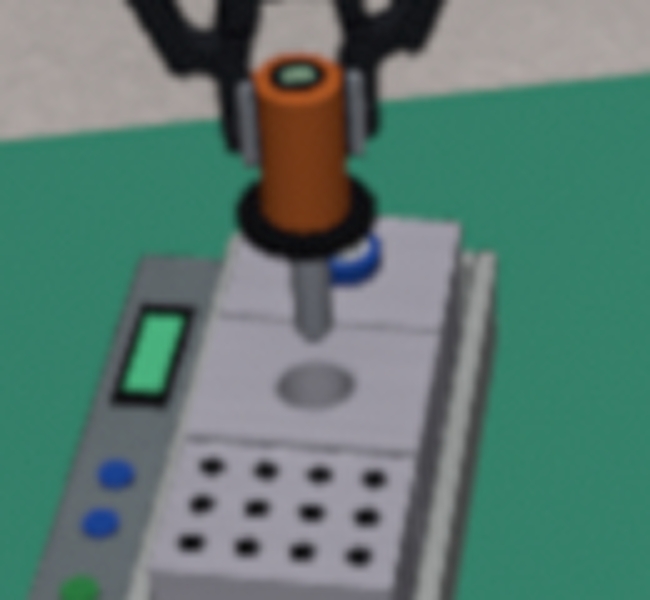

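View pics/w8.png

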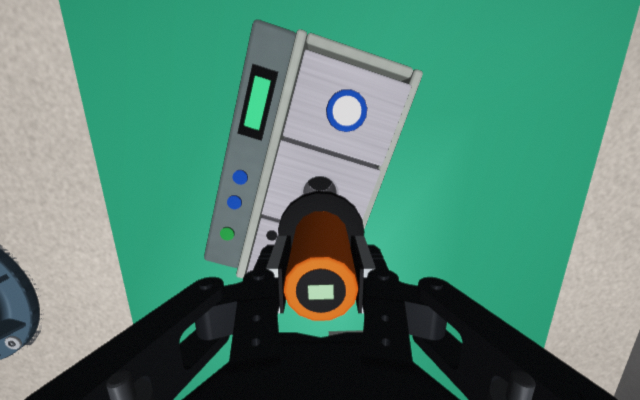

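Tip is at (313,340) in the crop, directly above the mouth at (316,385). x is aligned, and y should be centred to within 1–3 mm of the 8 mm play. I lower slowly and watch the force.

```bash
python3 -m jog '[[0,6,0,0,0,0,1],[0,8,0,0,0,0,1],[0,8,0,0,0,0,1],[0,8,0,0,0,0,1],[0,6,0,0,0,0,1],[0,0,0,0,0,0,1],[0,0,0,0,0,0,1]]'
python3 -c "
from h import *
o=get_obs();print(o['eef_pos'],o['wrist_force'],o['torque'],o['opening'])
i=camera('side');cv2.imwrite('pics/s9.png',cv2.resize(i[80:200,220:350],None,fx=5,fy=5,interpolation=cv2.INTER_CUBIC))"
```

```text
time_s: 10.05
eef_pos: [0.517, 0.1768, 0.1695]
eef_rot: [-0.707, 0.707, -0.001, -0.0]
wrist_force: [-0.3, 0.3, -1.5]
opening: 0.386
[0.51699222 0.17681933 0.16949895] [-0.30973038  0.29459598 -1.51469692] [-0.01453945  0.0214053  -0.01207309] 0.38593674600096195
```

View pics/s9.png

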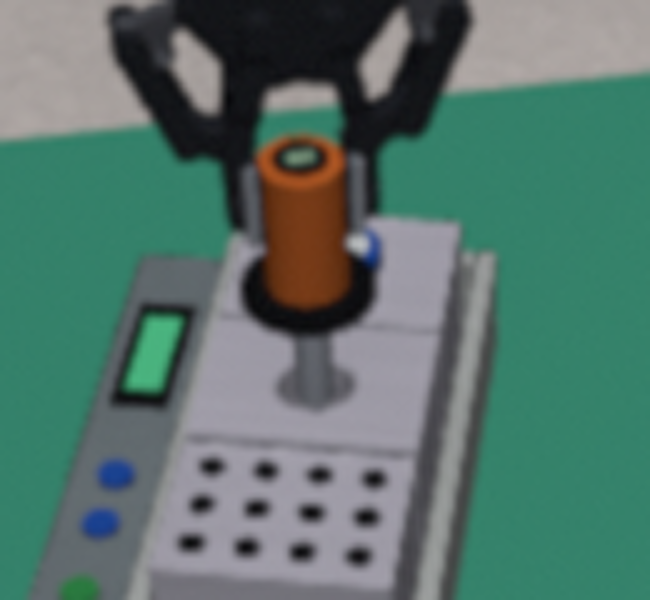

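The stem has entered the well with no contact force. Continue down.

```bash
python3 -m jog '[[0,6,0,0,0,0,1],[0,6,0,0,0,0,1],[0,6,0,0,0,0,1],[0,6,0,0,0,0,1],[0,6,0,0,0,0,1],[0,6,0,0,0,0,1],[0,4,0,0,0,0,1],[0,0,0,0,0,0,1]]'
python3 -m jog '[[0,0,0,0,0,0,1],[0,0,0,0,0,0,1],[0,0,0,0,0,0,1]]'
python3 -c "
from h import *
o=get_obs();print(o['eef_pos'],o['wrist_force'],o['torque'],o['opening'])
i=camera('side');cv2.imwrite('pics/s10.png',cv2.resize(i[80:200,220:350],None,fx=5,fy=5,interpolation=cv2.INTER_CUBIC))"
```

```text
time_s: 10.77
eef_pos: [0.5166, 0.1768, 0.129]
eef_rot: [-0.707, 0.707, -0.001, -0.001]
wrist_force: [-1.0, 0.2, -1.3]
opening: 0.384
time_s: 11.02
eef_pos: [0.5178, 0.1769, 0.1307]
eef_rot: [0.707, -0.707, -0.0, -0.001]
wrist_force: [-0.4, 0.3, -1.4]
opening: 0.384
[0.51778699 0.1769414  0.1307467 ] [-0.36655337  0.27991254 -1.41107128] [ 0.05256244 -0.02733459  0.01226032] 0.38382601320176724
```

View pics/s10.png

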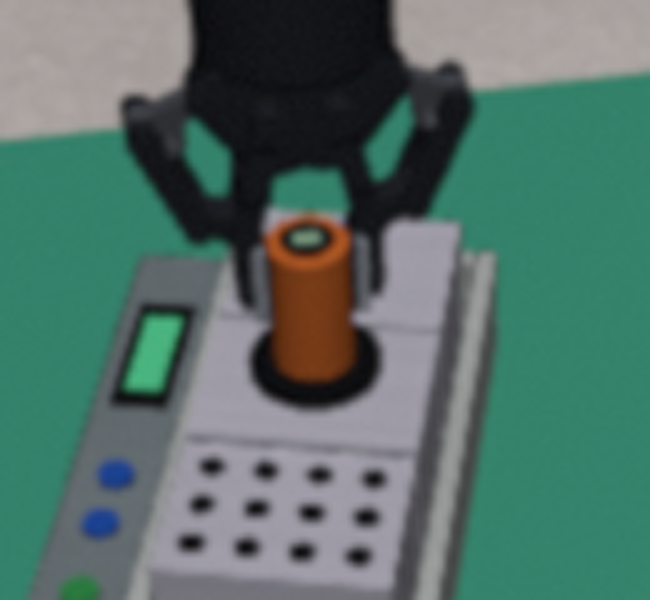

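Collar hovers just above the block, with about 10 mm expected to go. I lower the rest in 2 mm rows until contact shows.

```bash
python3 -m jog '[[0,2,0,0,0,0,1],[0,2,0,0,0,0,1],[0,2,0,0,0,0,1],[0,1,0,0,0,0,1],[0,0,0,0,0,0,1],[0,0,0,0,0,0,1]]'
python3 -m jog '[[0,1,0,0,0,0,1],[0,0,0,0,0,0,1],[0,0,0,0,0,0,1]]'
python3 -m jog '[[0,1,0,0,0,0,1],[0,0,0,0,0,0,1],[0,0,0,0,0,0,1]]'
```

```text
time_s: 11.57
eef_pos: [0.5173, 0.1769, 0.1231]
eef_rot: [-0.707, 0.707, -0.0, 0.0]
wrist_force: [0.4, -0.8, -2.0]
opening: 0.379
time_s: 11.82
eef_pos: [0.5174, 0.1769, 0.1223]
eef_rot: [0.707, -0.707, 0.0, -0.0]
wrist_force: [0.2, 1.1, -2.2]
opening: 0.385
time_s: 12.07
eef_pos: [0.5174, 0.1769, 0.1212]
eef_rot: [0.707, -0.707, 0.0, -0.0]
wrist_force: [0.8, 0.4, -1.6]
opening: 0.384
```

```bash
python3 -m jog '[[0,0.5,0,0,0,0,1],[0,0,0,0,0,0,1],[0,0,0,0,0,0,1]]'
python3 -m jog '[[0,0.5,0,0,0,0,1],[0,0,0,0,0,0,1],[0,0,0,0,0,0,1]]'
python3 -m jog '[[0,0.5,0,0,0,0,1],[0,0,0,0,0,0,1],[0,0,0,0,0,0,1]]'
```

```text
time_s: 12.32
eef_pos: [0.5175, 0.1769, 0.1209]
eef_rot: [0.707, -0.707, 0.0, -0.0]
wrist_force: [-0.3, 0.5, -0.0]
opening: 0.384
time_s: 12.57
eef_pos: [0.5175, 0.1769, 0.1208]
eef_rot: [-0.707, 0.707, -0.0, 0.0]
wrist_force: [-2.1, -1.3, 5.8]
opening: 0.383
time_s: 12.82
eef_pos: [0.5176, 0.1769, 0.1208]
eef_rot: [-0.707, 0.707, -0.0, 0.0]
wrist_force: [-3.2, -0.5, 8.9]
opening: 0.377
```

Contact came at TCP z 0.1208 (predicted 0.121), with the force rising to +9 N and descent stopped: the collar is down. A quick look before release.

```bash
python3 -c "
from h import *
i=camera('side');cv2.imwrite('pics/s11.png',cv2.resize(i[80:200,220:350],None,fx=5,fy=5,interpolation=cv2.INTER_CUBIC))"
```

```text
(no output)
```

View pics/s11.png

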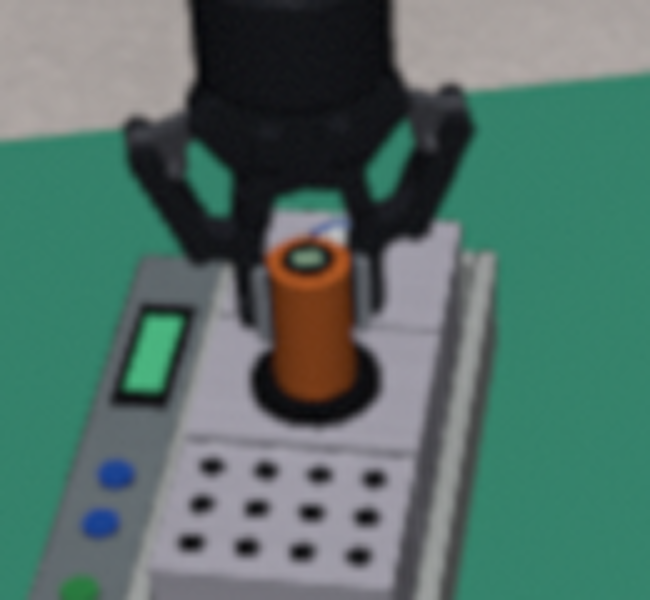

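Collar centre is at (316,383) in the crop, over the mouth and flat on the block. I release, then retreat straight up.

```bash
python3 -m jog '[[0,0,0,0,0,0,0],[0,0,0,0,0,0,-0.5],[0,0,0,0,0,0,-1],[0,0,0,0,0,0,-1],[0,0,0,0,0,0,-1],[0,0,0,0,0,0,-1],[0,0,0,0,0,0,-1],[0,0,0,0,0,0,-1]]'
python3 -m jog '[[0,-10,0,0,0,0,-1],[0,-16,0,0,0,0,-1],[0,-16,0,0,0,0,-1],[0,-16,0,0,0,0,-1],[0,-16,0,0,0,0,-1],[0,-16,0,0,0,0,-1],[0,-16,0,0,0,0,-1],[0,0,0,0,0,0,-1]]'
python3 -m jog '[[0,-10,0,0,0,0,-1],[0,-10,0,0,0,0,-1],[0,0,0,0,0,0,-1],[0,0,0,0,0,0,-1],[0,0,0,0,0,0,-1]]'
python3 -c "
from h import *
o=get_obs();print(o['eef_pos'],o['wrist_force'],o['opening'],abs(o['dq']).max())
m=camera_model('wrist');np.savez('w12.npz',**m)
cv2.imwrite('pics/s12.png',camera('side'));cv2.imwrite('pics/w12.png',camera('wrist'))"
```

```text
time_s: 13.53
eef_pos: [0.5174, 0.1769, 0.1198]
eef_rot: [-0.707, 0.707, -0.0, 0.0]
wrist_force: [-0.3, -1.3, 0.0]
opening: 1.001
time_s: 14.2
eef_pos: [0.5196, 0.1772, 0.2303]
eef_rot: [0.707, -0.707, -0.002, -0.003]
wrist_force: [1.1, -0.7, 1.2]
opening: 1.0
time_s: 14.62
eef_pos: [0.5171, 0.1768, 0.2452]
eef_rot: [-0.707, 0.707, -0.001, -0.0]
wrist_force: [0.6, -0.2, -0.2]
opening: 1.002
[0.51710616 0.17683543 0.24516062] [ 0.60016024 -0.21204934 -0.17172339] 1.0022634469494016 0.008271936620051847
```

View pics/s12.png

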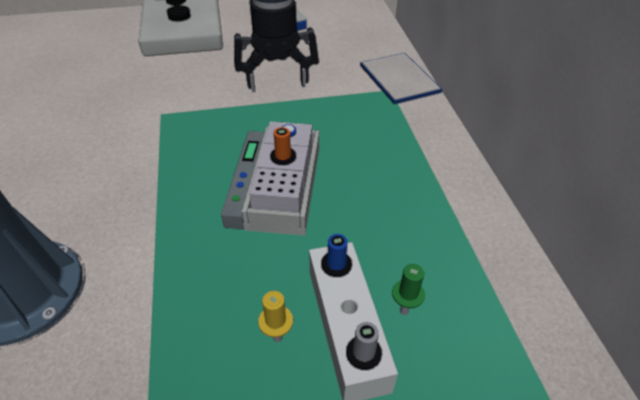

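View pics/w12.png

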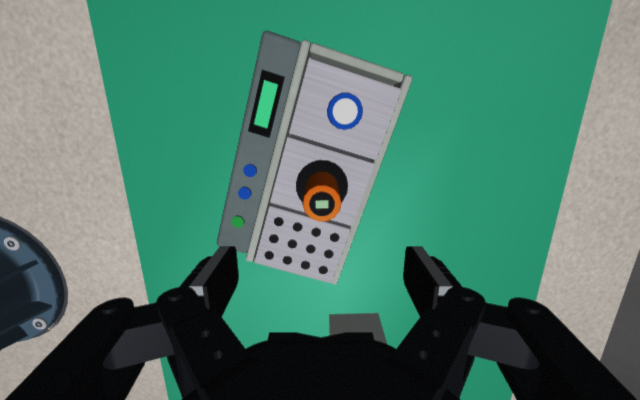

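Side view: orange stands upright with its collar on the block at (284,156), and blue (337,240) and grey (366,331) are where they were. A last numeric check follows, then hand-in.

```bash
python3 - <<'E'
from h import *
a=cv2.imread("pics/side0.png").astype(int);b=cv2.imread("pics/s12.png").astype(int)
d=abs(a-b).max(2)>40
for n,(x,y,w,h) in dict(blue=(318,232,38,45),grey=(345,318,42,50),orange_hole=(328,278,42,42),yellow=(255,285,42,60),green=(388,258,42,60)).items(): print(n,int(d[y:y+h,x:x+w].sum()))
s=camera_model("side");w=dict(np.load("w12.npz"))
print("head top",tri([(s,(282.5,132)),(w,(321.5,203.5))]))
print("collar wrist",atz(w,(322,185),.096))
E
python3 -c "
from bench import *
print(hand_in())"
```

```text
blue 27
grey 36
orange_hole 1122
yellow 0
green 0
head top (array([0.51928068, 0.1747486 , 0.15531999]), [0.0008112433491090949, 0.0008112433491089434])
collar wrist [0.51913105 0.17644046 0.096     ]
the job is handed in; nothing more can be done
None
```

```bash
python3 - <<'E'
import cv2,numpy as np
a=cv2.imread("pics/side0.png");b=cv2.imread("pics/s12.png")
f=lambda i:cv2.resize(i[225:375,305:395],None,fx=4,fy=4,interpolation=cv2.INTER_CUBIC)
cv2.imwrite("pics/cmp.png",np.hstack([f(a),f(b)]))
E
```

View pics/cmp.png

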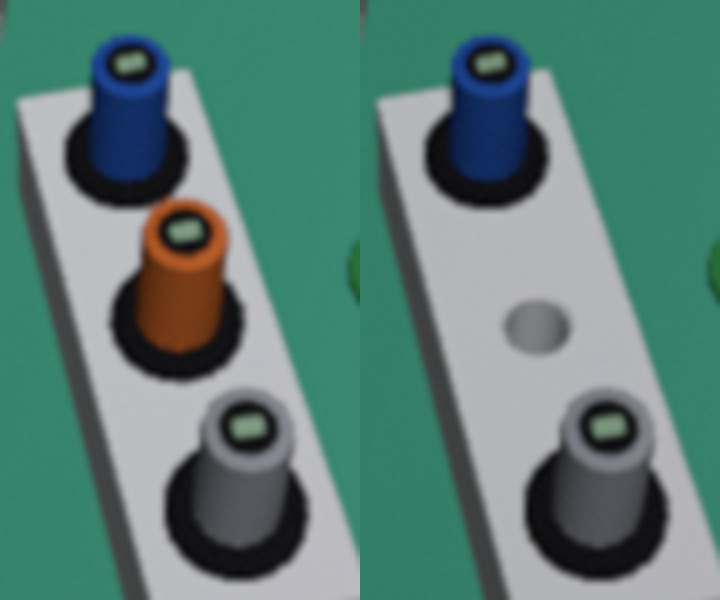

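The orange logger now stands stem-down in the empty wide well, and I handed the job in at about 15 s. I gripped its head across the rack, lifted it clear of the blue one and lowered it in the grip. The collar met the block at TCP z 0.1208, against 0.121 predicted, with about 9 N showing. I then opened the gripper and raised the arm straight up.

**Last checks:**
- **Position:** the head top measures (0.519, 0.175, 0.155) m, against a well centre of about (0.5175, 0.176) and an expected height of 0.156. The logger is upright and the collar lies on the block.
- **Contact:** the gripper is open about 90 mm above the head, touching nothing, and the wrist force is near zero.
- **Blue and grey loggers:** the before/after picture comparison was not fully clean, with 27 changed pixels in the blue window and 36 in the grey. An enlarged look after hand-in shows both unmoved. The windows overlap the place the orange logger left, which probably explains the changed pixels. The yellow and green windows showed no change.
- **Small disagreement:** estimates of the well position from the different views differed by 1–2.5 mm, within the 8 mm of play on each side.

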